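Set the extending pan rack to its mark and clamp it

ROBOT

A 6-joint arm with a two-finger parallel gripper is mounted at the origin on a cart in front of the work surface, level with it; the furniture and walls round the work are solid. World frame = base frame: x ahead of the robot, y to its left, z up, the work surface at z = 0. Lengths are in m, angles in degrees, forces in N, time in s.
With the tool pointing down it reaches from about 0.3 to 0.75 m from the base axis. Payload 8.5 kg.
Tool frame: the origin (TCP) lies at the very end of the fingers, on their centre line; the grasp point (between the pads) lies 19 mm behind it; z points along the fingers, y is the line along which they close (so a half turn about z gives the same grasp; the last joint's range is limited). The gripper opens to 85 mm and grips with 20 to 120 N. Pads are 22 mm wide; open, the fingers measure 114 mm over their backs; the gripper's body (76 mm by 85 mm) begins 54 mm behind the grasp point. The pads swing forward as they close: fully open they stand 13 mm farther back than shut.
Start: joints at [-84.7, 21.807, 74.336, -0, 83.858, -12.336], TCP at [0.167, -0.524, 0.231] pointing down, gripper open.
Joint ranges: [-178.18, 178.18], [-50.72, 133.34], [12.68, 142.11], [-81.47, 261.47], [9.98, 163.14], [-165.26, 165.26]. Speed limits (degrees/s): [136.94, 136.94, 180, 180, 180, 180].

INTERFACE

Orientations are given as a 3x3 rotation matrix whose columns are the frame's x, y, z axes.
In Python, from rig import * gives the robot as it stands. The module is installed in compiled form; this text tells all that it offers.
- The arm moves only by the shell command python3 -m pendant 'ROWS' [OPENING] [FORCE]. ROWS is JSON, a list of rows, each a list of 2 entries, a list of its own where there are three numbers: the shift along the tool's x, y, z as a fraction of full scale, then the turn, a rotation vector about the tool's x, y, z as a fraction of full scale. A call has 1 to 8 rows; each row shifts and turns the commanded pose from where the row before left it, along the tool's axes as they then stand; what a row does not reach is not made up. Full scale, the value 1, is 40 mm for a shift and 5 degrees for a turn. A row lasts 1/8 s, in which the tool goes at most 62.5 mm and 10.7 degrees, less where a joint would pass 70% of its speed; a pose out of reach is approached as far as the arm can. A call with a number of a shift or a turn outside -1 to 1 is refused whole. A call with a gripper value outside its range is refused whole. OPENING is the opening, from 0 (shut) to 1 (fully open), set as the call begins (- or left out, the last holds). The fingers move at their own pace and stop on an object; FORCE is the grip in N (left out, the last holds). Time passes only in rows, so rows that do not move let the fingers close. It gives the time, the measured TCP pose, the force, the opening and the grip force at its end, in the units of the state.
- observe(): the state, without advancing time (a new reading comes with each control period).
- get_image(name): name is "scene" or "top"; returns a dict with "img" (480x640x3 uint8, blue, green, red), "range_z" (480x640 float32, m along the optical axis (not along the pixel's ray), 0 where there is no reading), "camera_matrix" (3x3 intrinsics, pixels), "dist_coeffs" ([k1, k2, p1, p2, k3] as OpenCV has them; the pictures are not rectified), "eye" and "rotation" of the camera in the world. Camera axes: x right, y down, z forward; pixel columns grow to the right and rows downward; lengths in m; the calibration is good to about 2 mm. A picture is of the moment at which its call begins.
- close_job(): hands the job in; it is judged then, once.
Trained networks look in the newest picture that a camera, given by its name, has taken for a name from the list of things; names that differ only in an ending like _2 or _b are one class to them, and where a whole thing is asked for, a point or a joint stands for the part that bears it (a point fixed in the world has none). Each returns a list of dicts, best first, with "conf" (0 to 1); they miss things now and then, are a little off and sometimes report something else, mostly with a low value. They report only what shows in the picture. A call takes as long as a camera call.
- regions_of(camera, query): "mask" (480x640 bool, what is visible of it).
- landmark_of(camera, query): "point" ([x, y, z] in m, in world coordinates, good to about 4 mm: a listed point, or the origin of a listed thing).
The state is a dict: "time_s": time; "q": joint angles; "qvel": joint speeds; "joint_efforts": joint torques, N m; "position": TCP position; "tool_rot": TCP orientation; "ft_force": force on the tool from outside, world axes, zero at the start; "wrist_torque": the same for the moment, N m; "grip_width": finger opening in m; "gripper_force": force on a finger pad.
Only numpy, scipy, OpenCV 4.12 (cv2) and the standard library are available. Lean on these libraries where they do the work, as an engineer would, in place of code of your own. Each camera call takes 0.05 s, during which the arm holds its last target. There are 200 camera calls.

TASK

Pull the spring-loaded sliding leg of the steel pan rack out by its black bar until its red pointer is in line with the white line on the red mark clip, and while holding it there push the orange cam lever fully closed, away from the robot until it stops. Do not close the lever before the leg is at the mark, and never let the leg slip back once the lever is closed; leave the mark clip and the things standing around where they are. Finish while still holding the leg at the mark with the lever closed: do not let go.

Things in the scene. Friction and masses are not known exactly. Their poses are not given: they have to be found in the camera images.
- rack: Steel pan rack fixed to the range top, 185 mm (x) by 270 mm (y), 56 mm high. Origin: centre of its footprint, at range-top height. x points roughly away from the robot, y (the way the leg is pulled out) roughly to the robot's left, z up; yaw up to 0.2 rad either way. A white scale bar with 10 mm ticks runs along its -x side, top 40 mm up.
- leg: Sliding leg: aluminium plate (126 x 106 mm, top 47 mm up) with the bar, pointer and lever; axes as the rack's. Origin: range-top level, straight below the bar's middle. Starts home (y = -88 mm of the rack), slides 122 mm to +y. A spring pulls it home (3 N there, +1.5 N per 100 mm): let go, it runs back; the closed lever alone does not hold it.
- bar_mid (a point): Middle of the leg's black handle bar, 97 mm up. The bar lies along the leg's x, 12 mm thick (y), 14 mm high, clear for 49 mm either side of its middle, 50 mm free below. Grip it from above across its thickness on the robot's half; a hand holding it lightly can then slide along it to +x and push the paddle with a finger's side.
- leg_pointer (a point): Red tip line of the pointer on the leg's -x side, above the white scale, 48 mm above the range top. It has the same y (leg's frame) as the middle of the bar.
- mark_line (a point): White line on the red mark clip (28 x 18 mm) on the white scale bar, 46 mm up; the pointer must come to the same y in the rack's frame (it has to travel about 45 to 116 mm from home, differently each time). The clip sits tight and is not to be moved.
- cam_lever (a joint): Angle of the orange cam lever on the leg, rad: 0 = fully closed (at its stop, paddle at the far, +x end), 0.76 = fully open; starts at 0.6 to 0.75. It turns about an upright pivot at x = 22 mm, y = 68 mm of the leg's frame and stays where it is left; closing takes about 4 N at the paddle, towards +x.
- paddle (a point): Centre of the lever's upright paddle at bar height (97 mm up), 49 mm from the pivot. Paddle: 10 mm thick (x, when half-way), 26 mm wide (y), rising to 115 mm; it stands close beside the bar on its +y side (about 7 to 36 mm from the bar's middle line). In the leg's frame this point is at x = 39 mm closed, 3 mm at 0.75 rad.
- salt_shaker: Bystander: glass shaker with white cap, 62 mm wide, 127 mm high, standing to the left of the rack; origin at its foot. Leave alone.
- onion: Bystander: red onion, 67 mm wide, 71 mm high, to the left of the rack; origin at its underside. Leave alone.
- spice_pot: Bystander: small spice jar with dark cap, 44 mm wide, 105 mm high, to the left beyond the rack; origin at its foot. Leave alone.

How it is judged:
By the outcome, as a careful person would: the job done as asked, in the order asked, and still so for the second after the job is handed in, while the arm keeps its last pose, push and grip.
It also fails if it takes over 38 s, if anything falls off the work surface, if the arm or the gripper's body presses on something with over 40 N, if the wrist force passes 120 N, or if a joint passes its speed limit or range.

## Working session

There is one attempt and no reset: what is moved stays moved. The work goes in short steps, Python scripts to look and compute and a shell command to move; the robot and the scene stay as the last step left them, time stands still between calls to the robot, and variables do not carry over. Pictures are saved under pics/ and viewed, at most 10 in all, crops included, and the job is handed in when it is done.

```bash
mkdir -p pics
python3 - <<'E'
from rig import *
import cv2,numpy as np
s=observe();print(s['time_s'],s['position'],np.round(s['tool_rot'],3).tolist())
for c in ('scene','top'):
    g=get_image(c);cv2.imwrite(f'pics/{c}0.png',g['img']);print(c,g['eye'],np.round(g['rotation'],3).tolist())
    for n in ('rack','leg','bar_mid','leg_pointer','mark_line','paddle','salt_shaker','onion','spice_pot'):
        print(n,[(np.round(d['point'],4).tolist(),round(d['conf'],2)) for d in landmark_of(c,n)[:2]])
E
```

```text
0.0 [ 0.16658423 -0.52385303  0.2307103 ] [[0.953, 0.303, -0.0], [0.303, -0.953, 0.001], [0.0, -0.001, -1.0]]
scene [0.14743498 0.50028826 0.60871024] [[-0.866, -0.283, 0.412], [-0.5, 0.489, -0.715], [0.001, -0.825, -0.565]]
rack []
leg [([0.527, -0.3464, 0.0016], 0.95)]
bar_mid [([0.5263, -0.3459, 0.0957], 0.62)]
leg_pointer [([0.4594, -0.3465, 0.0503], 0.95)]
mark_line [([0.438, -0.2876, 0.0453], 0.43)]
paddle [([0.5293, -0.321, 0.1002], 0.77)]
salt_shaker []
onion [([0.5538, 0.0847, 0.0017], 0.89), ([0.5246, -0.3441, 0.0025], 0.7)]
spice_pot [([0.6285, 0.0581, 0.0022], 0.84), ([0.5316, -0.3192, 0.0968], 0.51)]
top [ 0.38315614 -0.13779029  1.05197163] [[0.005, -0.988, 0.151], [-1.0, -0.008, -0.017], [0.018, -0.151, -0.988]]
rack [([0.5148, -0.2551, -0.0017], 0.61)]
leg [([0.5297, -0.341, -0.0031], 0.62)]
bar_mid [([0.5274, -0.3455, 0.0964], 0.75)]
leg_pointer [([0.4542, -0.3451, 0.046], 0.89)]
mark_line [([0.4444, -0.2901, 0.0431], 0.58)]
paddle [([0.5262, -0.3165, 0.0929], 0.8)]
salt_shaker [([0.5814, -0.0262, 0.0023], 0.81)]
onion [([0.5539, 0.0858, -0.0024], 0.75), ([0.5231, -0.3442, -0.0023], 0.73)]
spice_pot [([0.6216, 0.0567, -0.002], 0.61)]
```

View pics/scene0.png

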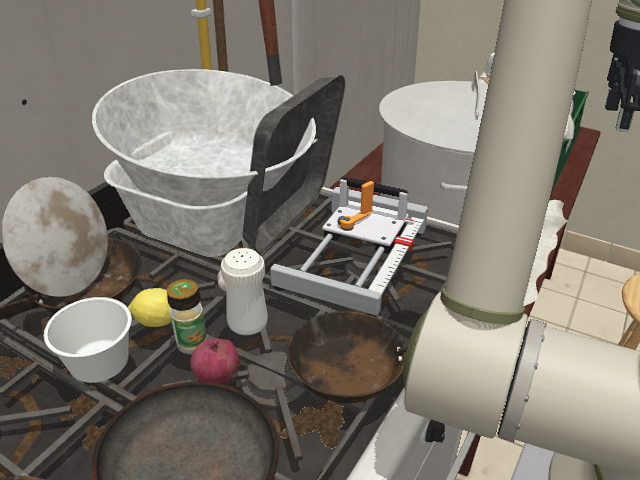

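View pics/top0.png

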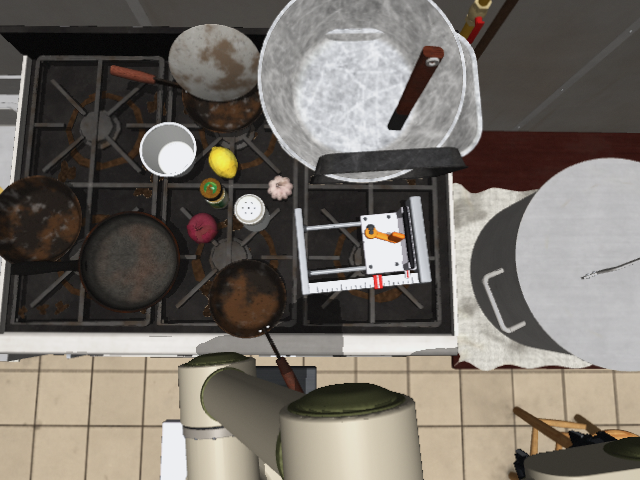

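The scene picture shows the leg home at about (370,215), with the orange paddle at (367,195) beside the black bar and the red clip at (403,240). A tall black griddle plate stands beyond it (295,160). The top picture shows the bar at (408,235), the clip at (378,282), the griddle at (390,165) and the big pot to the right (x>475). Next I need yaw, exact points and clearances.

```bash
cat > h.py <<'E'
from rig import *
import cv2,numpy as np
def cloud(g):
    K=np.array(g['camera_matrix'],float);D=np.array(g['dist_coeffs'],float)
    v,u=np.mgrid[0:480,0:640]
    n=cv2.undistortPoints(np.stack([u,v],-1).reshape(-1,1,2).astype(float),K,D).reshape(480,640,2)
    z=g['range_z'][...,None]
    P=np.concatenate([n*z,z],-1)@np.array(g['rotation']).T+np.array(g['eye'])
    P[g['range_z']<=0]=np.nan
    return P
def proj(g,p):
    R=np.array(g['rotation']);t=-R.T@np.array(g['eye'])
    return cv2.projectPoints(np.atleast_2d(p).astype(float),cv2.Rodrigues(R.T)[0],t,np.array(g['camera_matrix'],float),np.array(g['dist_coeffs'],float))[0].reshape(-1,2)
E
python3 - <<'E'
from h import *
g=get_image('top');P=cloud(g);im=g['img'].astype(int)
X,Y,Z=P[...,0],P[...,1],P[...,2]
box=(X>.38)&(X<.66)&(Y>-.42)&(Y<-.08)
for n,m in (('rack beams',box&(Z>.05)&(Z<.062)),('bar',box&(Z>.095)&(Z<.112)&(im.max(2)<70)&(Y<-.32))):
    q=P[m][:,:2].astype(np.float32);print(n,len(q),cv2.minAreaRect(q),q.min(0),q.max(0))
# orange, red
hsv=cv2.cvtColor(g['img'],cv2.COLOR_BGR2HSV);h=hsv[...,0];sat=(hsv[...,1]>150)&(hsv[...,2]>90)
m=box&sat&(h>8)&(h<22)&(Z>.09);print('paddle top',m.sum(),np.nanmean(P[m],0),P[m].min(0),P[m].max(0))
m=box&sat&((h<5)|(h>174));
n,l,st,c=cv2.connectedComponentsWithStats(m.astype(np.uint8))
for i in range(1,n):
    if st[i,4]>4: print('red',st[i],c[i],np.median(P[l==i],0))
# tall obstacles around
for lo in (.12,.16,.2,.25):
    m=(Z>lo)&(X>.3)&(X<.75)&(Y>-.40)&(Y<-.15);print(lo,m.sum(),np.nanmin(np.where(m,X,np.nan)) if m.any() else 0)
    m=(Z>lo)&(X>.4)&(X<.58)&(Y<-.36)&(Y>-.7);print('  pot',m.sum(),np.nanmax(np.where(m,Y,np.nan)) if m.any() else 0, np.nanmax(np.where(m,Z,np.nan)))
cv2.imwrite('pics/topc.png',cv2.resize(g['img'][190:300,285:440],None,fx=5,fy=5,interpolation=cv2.INTER_CUBIC))
E
```

```text
rack beams 1319 ((0.5385712385177612, -0.23917877674102783), (0.3375670909881592, 0.19556553661823273), 83.35882568359375) [ 0.43418354 -0.3989458 ] [ 0.64740527 -0.08190055]
bar 314 ((0.5695388317108154, -0.3570820391178131), (0.05640514940023422, 0.2065614014863968), 70.66249084472656) [ 0.46366036 -0.4175692 ] [ 0.65946597 -0.33212307]
paddle top 84 [ 0.52643995 -0.31855     0.11053503] [ 0.52069374 -0.33097217  0.09087267] [ 0.53309178 -0.30735084  0.11982665]
red [407 272   1   5   5] [407. 274.] [ 0.4553906  -0.34940115  0.0482794 ]
red [372 275   7  14  41] [374.90243902 281.63414634] [ 0.43857867 -0.28257461  0.04569799]
red [379 274   4  15  36] [380.22222222 281.16666667] [ 0.44068872 -0.29339371  0.04524847]
0.12 9433 0.30000407683681435
  pot 2998 -0.6138839112270059 0.1588389675633577
0.16 8926 0.30000407683681435
  pot 0 0 nan
0.2 7881 0.30000407683681435
  pot 0 0 nan
0.25 7817 0.30000407683681435
  pot 0 0 nan<stdin>:17: RuntimeWarning: All-NaN slice encountered
```

View pics/topc.png

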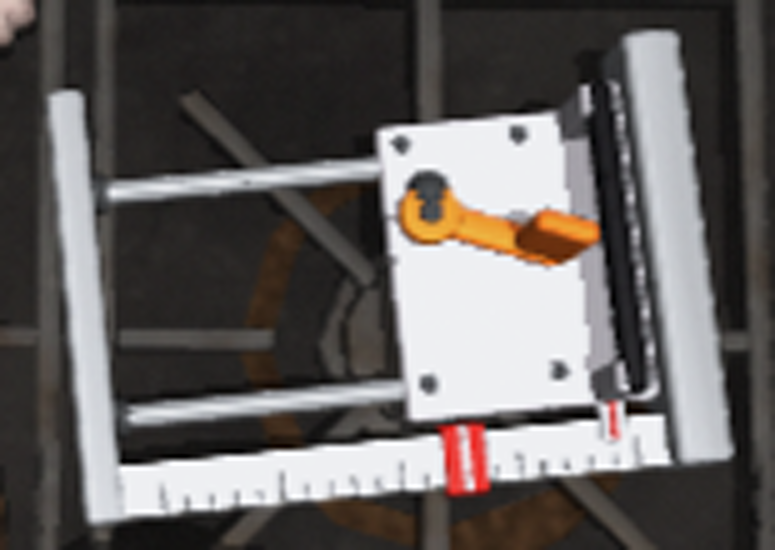

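The crop shows the red pointer at crop (613,420), i.e. full about (407.5,274), and the clip's white line at crop (466,460), about (378,282). The rack is yawed about +0.1 rad.

```bash
cat >> h.py <<'E'
def ray(g,uv,z):
    K=np.array(g['camera_matrix'],float);D=np.array(g['dist_coeffs'],float)
    n=cv2.undistortPoints(np.array([[uv]],float),K,D).reshape(2)
    d=np.array(g['rotation'])@np.r_[n,1];e=np.array(g['eye']);return e+d*(z-e[2])/d[2]
E
python3 - <<'E'
from h import *
g=get_image('top')
f=lambda U,V,z: ray(g,((U+.5)/5-.5+285,(V+.5)/5-.5+190),z)
a=lambda p,q: np.arctan2(*(q-p)[1::-1])
print('beamL',a(f(103,520,.056),f(66,92,.056)),'beamR',a(f(708,460,.056),f(655,35,.056)))
p,q=f(665,463,.04),f(125,515,.04);d=q-p;print('scale',np.arctan2(-d[0],d[1]),np.linalg.norm(d))
bt,bb=f(603,85,.104),f(640,390,.104);print('bar',a(bb,bt),bb,bt,(bb+bt)/2)
P,M=f(613,420,.048),f(466,460,.046);print(P,M)
for th in (.09,.11,.13): print(th,(M-P)@[-np.sin(th),np.cos(th),0])
C=cloud(g);X,Y,Z=np.moveaxis(C,-1,0)
# nearest tall obstacle, excluding robot
v,u=np.mgrid[0:480,0:640]
m=(Z>.12)&(u>290)&(u<470)&(v<240)
for y in np.arange(-.44,-.16,.04):
    k=m&(abs(Y-y)<.02)&(X<.72)&((Z>.13));print(round(y,2),[round(float(t),3) for t in (np.percentile(X[k],2),Z[k].max())] if k.sum()>5 else None)
E
```

```text
beamL 0.09494752264463491 beamR 0.09580652344172423
scale 0.10094921447944327 0.22764002070878234
bar 0.0960107961933661 [ 0.46407702 -0.34905874  0.104     ] [ 0.5868809  -0.33723188  0.104     ] [ 0.52547896 -0.34314531  0.104     ]
[ 0.45624744 -0.34989881  0.048     ] [ 0.43935777 -0.2884212   0.046     ]
0.09 0.0627468147017523
0.11 0.06296016647145446
0.13 0.06314833501402575
-0.44 [0.649, 0.22]
-0.4 [0.623, 0.277]
-0.36 [0.62, 0.278]
-0.32 [0.616, 0.467]
-0.28 [0.616, 0.467]
-0.24 [0.61, 0.278]
-0.2 [0.608, 0.279]
-0.16 [0.607, 0.276]
```

```bash
python3 -m pendant '[[[0,0,0],[0,0,0.81]],[[0,0,0],[0,0,0.81]],[[0,0,0],[0,0,0.81]],[[0.7,-0.3,0.1],[0,0,0]],[[0.7,-0.3,0.1],[0,0,0]],[[0.7,-0.3,0.1],[0,0,0]],[[0.7,-0.3,0.1],[0,0,0]],[[0.7,-0.3,0.1],[0,0,0]]]' 0.5 20; python3 -m pendant '[[[0.7,-0.3,0.1],[0,0,0]],[[0.7,-0.3,0.1],[0,0,0]],[[0.7,-0.3,0.1],[0,0,0]],[[0.7,-0.3,0.1],[0,0,0]],[[0.7,-0.3,0.1],[0,0,0]],[[0.7,-0.3,0.1],[0,0,0]],[[0.7,-0.3,0.1],[0,0,0]],[[0,0,0],[0,0,0]]]'
```

```text
time_s: 2.1
position: [0.3011, -0.4505, 0.2112]
tool_rot: [[0.995, 0.096, 0.0], [0.096, -0.995, -0.0], [0.0, 0.0, -1.0]]
ft_force: [0.2, -0.3, 0.6]
grip_width: 0.043
gripper_force: 0.0
time_s: 3.1
position: [0.4884, -0.3475, 0.1828]
tool_rot: [[0.995, 0.098, -0.0], [0.098, -0.995, 0.001], [-0.0, -0.001, -1.0]]
ft_force: [-0.7, -1.1, -0.1]
grip_width: 0.0427
gripper_force: 0.0
```

```bash
python3 -m pendant '[[[0.17,0.02,0.5],[0,0,0]],[[0,0,0.6],[0,0,0]],[[0,0,0.6],[0,0,0]],[[0,0,0.6],[0,0,0]],[[0,0,0.3],[0,0,0]],[[0,0,0],[0,0,0]]]'
python3 - <<'E'
from h import *
for c in('scene','top'):
    g=get_image(c);uv=proj(g,[observe()['position']])[0].astype(int);print(uv)
    u,v=(380,220) if c=='scene' else (400,235)
    cv2.imwrite(f'pics/a_{c}.png',cv2.resize(g['img'][v-60:v+60,u-75:u+75],None,fx=5,fy=5))
E
```

```text
time_s: 3.85
position: [0.4937, -0.349, 0.0791]
tool_rot: [[0.995, 0.095, -0.001], [0.095, -0.995, 0.001], [-0.001, -0.001, -1.0]]
ft_force: [0.4, -0.6, -0.0]
grip_width: 0.0427
gripper_force: 0.0
[391 198]
[409 253]
```

View pics/a_scene.png

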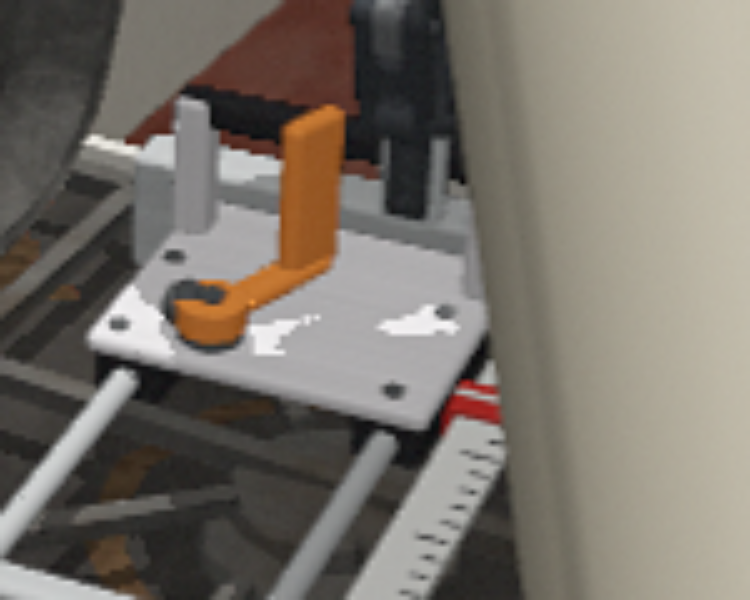

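The picture shows the fingers straddling the bar (crop ~(405,170)), clear of the paddle at (312,180). Closing now, then the first part of the pull.

```bash
python3 -m pendant '[[[0,0,0],[0,0,0]],[[0,0,0],[0,0,0]],[[0,0,0],[0,0,0]],[[0,0,0],[0,0,0]],[[0,0,0],[0,0,0]]]' 0 30;  python3 -m pendant '[[[0,-0.3,0],[0,0,0]],[[0,-0.3,0],[0,0,0]],[[0,-0.3,0],[0,0,0]],[[0,-0.3,0],[0,0,0]],[[0,0,0],[0,0,0]],[[0,0,0],[0,0,0]]]'
python3 - <<'E'
from h import *
g=get_image('top')
for n in('leg_pointer','mark_line','bar_mid','paddle'): print(n,[(np.round(d['point'],4).tolist(),round(d['conf'],2)) for d in landmark_of('top',n)[:2]])
u,v=(390,245)
cv2.imwrite('pics/b_top.png',cv2.resize(g['img'][v-50:v+60,u-65:u+65],None,fx=5,fy=5))
E
```

```text
time_s: 4.58
position: [0.494, -0.3456, 0.0803]
tool_rot: [[0.995, 0.097, -0.001], [0.097, -0.995, 0.005], [-0.001, -0.005, -1.0]]
ft_force: [-1.5, 15.3, 10.9]
grip_width: 0.0113
gripper_force: 32.0
time_s: 5.32
position: [0.4896, -0.3016, 0.0803]
tool_rot: [[0.995, 0.096, 0.001], [0.096, -0.995, -0.002], [0.001, 0.002, -1.0]]
ft_force: [-3.5, -3.6, 6.0]
grip_width: 0.0114
gripper_force: 31.7
leg_pointer []
mark_line []
bar_mid [([0.525, -0.3014, 0.0928], 0.93)]
paddle [([0.5205, -0.2764, 0.0923], 0.53), ([0.5223, -0.3018, 0.0908], 0.49)]
```

View pics/b_top.png

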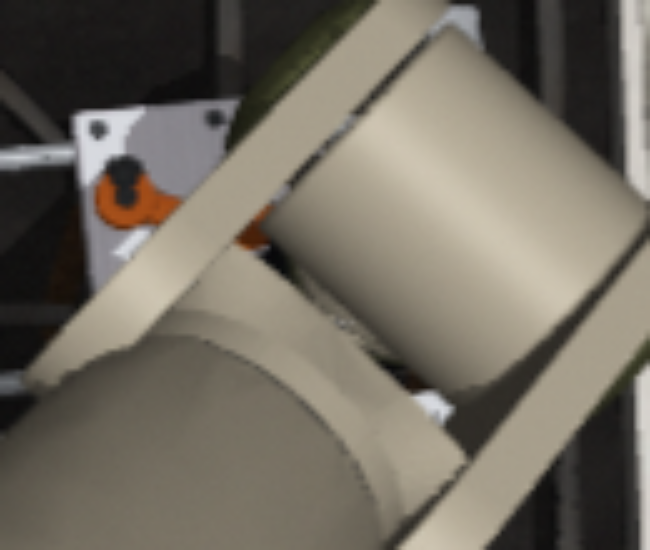

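The arm hides the pointer and clip from the top camera; only the plate corner and lever hub (crop (120,195)) show. The pull so far is 44 mm by the arm's reading. I'll go on 12 mm and look from the scene camera.

```bash
python3 -m pendant '[[[0,-0.15,0],[0,0,0]],[[0,-0.15,0],[0,0,0]],[[0,0,0],[0,0,0]],[[0,0,0],[0,0,0]]]'
python3 - <<'E'
from h import *
g=get_image('scene')
for n in('leg_pointer','mark_line','bar_mid','paddle'): print(n,[(np.round(d['point'],4).tolist(),round(d['conf'],2)) for d in landmark_of('scene',n)[:2]])
print(proj(g,[[.4394,-.2884,.046]]))
u,v=proj(g,[[.4394,-.2884,.046]])[0].astype(int)
cv2.imwrite('pics/c_scene.png',cv2.resize(g['img'][v-60:v+30,u-75:u+45],None,fx=6,fy=6,interpolation=cv2.INTER_CUBIC))
E
```

```text
time_s: 6.08
position: [0.4884, -0.2898, 0.0803]
tool_rot: [[0.995, 0.096, 0.001], [0.096, -0.995, -0.002], [0.0, 0.002, -1.0]]
ft_force: [-3.3, -4.1, 6.2]
grip_width: 0.0115
gripper_force: 31.7
leg_pointer [([0.4531, -0.2913, 0.0473], 0.84)]
mark_line [([0.4411, -0.2885, 0.0471], 0.45)]
bar_mid [([0.5204, -0.2885, 0.0988], 0.79), ([0.4498, -0.2909, 0.0522], 0.61)]
paddle [([0.5213, -0.2643, 0.0967], 0.81), ([0.5781, -0.0222, -0.0002], 0.46)]
[[404.35043701 239.12074818]]
```

View pics/c_scene.png

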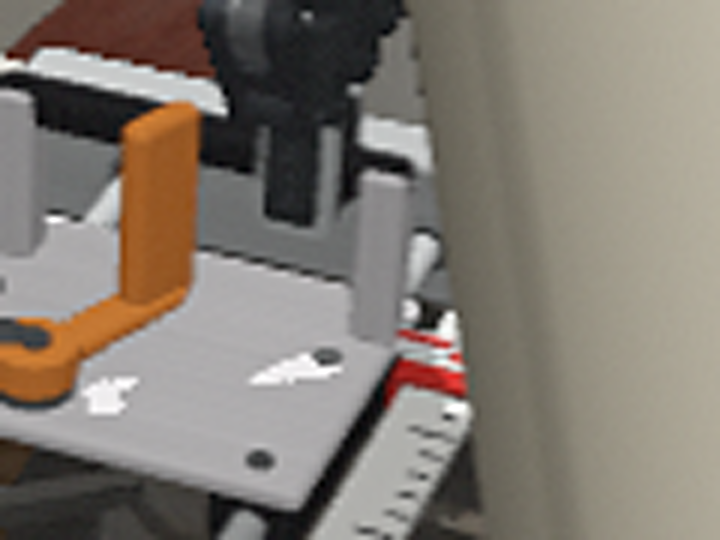

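The leg is nearly there. The clip's white line is around crop (435,357) and the pointer comes in behind the bar post (crop (400,340)). I'll move 4 mm on and enlarge, with the starting picture beside it.

```bash
python3 -m pendant '[[[0,-0.1,0],[0,0,0]],[[0,0,0],[0,0,0]],[[0,0,0],[0,0,0]]]'
python3 - <<'E'
from h import *
g=get_image('scene')
for n in('leg_pointer','mark_line'): print(n,[(np.round(d['point'],4).tolist(),round(d['conf'],2)) for d in landmark_of('scene',n)[:2]])
f=lambda i:cv2.resize(i[218:253,388:416],None,fx=14,fy=14,interpolation=cv2.INTER_NEAREST)
cv2.imwrite('pics/d_scene.png',np.hstack([f(cv2.imread('pics/scene0.png')),f(g['img'])]))
M=np.array([.4394,-.2884,.046]);x=np.array([.9953,.0965,0]);y=np.array([-.0965,.9953,0])
for dy in(-.006,-.003,0,.003): print(dy,[((proj(g,[M+x*dx+y*dy+[0,0,.002]])[0]-[388,218])*14).round().tolist() for dx in (.006,.014,.02)])
E
```

```text
time_s: 6.7
position: [0.488, -0.2858, 0.0803]
tool_rot: [[0.995, 0.096, 0.001], [0.096, -0.995, -0.002], [0.0, 0.002, -1.0]]
ft_force: [-3.0, -5.6, 5.3]
grip_width: 0.0112
gripper_force: 31.8
leg_pointer []
mark_line [([0.4393, -0.2894, 0.044], 0.57)]
-0.006 [[198.0, 246.0], [136.0, 231.0], [90.0, 219.0]]
-0.003 [[191.0, 258.0], [129.0, 243.0], [82.0, 232.0]]
0 [[183.0, 271.0], [121.0, 255.0], [74.0, 244.0]]
0.003 [[176.0, 283.0], [113.0, 268.0], [66.0, 256.0]]
```

View pics/d_scene.png

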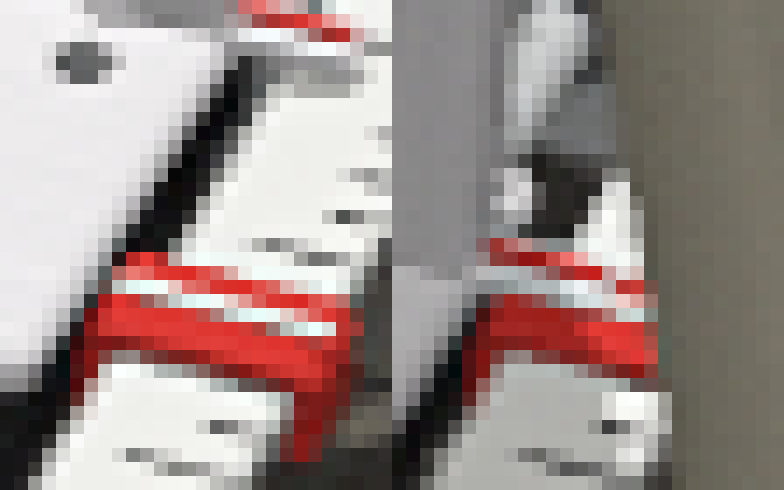

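In the right half the pointer's red line shows at panel (500,245). It is still behind the clip's white line: 15 px, about 3 mm. Dead reckoning also says 2.7 mm remaining, so I move 2.8 mm.

```bash
python3 -m pendant '[[[0,-0.07,0],[0,0,0]],[[0,0,0],[0,0,0]],[[0,0,0],[0,0,0]]]'
python3 - <<'E'
from h import *
g=get_image('scene')
for n in('leg_pointer','mark_line'): print(n,[(np.round(d['point'],4).tolist(),round(d['conf'],2)) for d in landmark_of('scene',n)[:2]])
f=lambda i:cv2.resize(i[218:253,388:416],None,fx=14,fy=14,interpolation=cv2.INTER_NEAREST)
cv2.imwrite('pics/e_scene.png',np.hstack([f(cv2.imread('pics/scene0.png')),f(g['img'])]))
M=np.array([.4394,-.2884,.046]);P=np.array([.4562,-.3499,.048]);x=np.array([.9953,.0965,0]);y=np.array([-.0965,.9953,0])
q=lambda p:((proj(g,[p])[0]-[387.5,217.5])*14).round().tolist()
print('home pointer',q(P),q(P+x*.004),q(P-x*.004))
for t in(.060,.063,.066): print(t,[q(P+y*t+x*d) for d in (0,.004)])
print('clip line',[q(M+x*d) for d in(-.008,0,.008)])
E
```

```text
time_s: 7.22
position: [0.4877, -0.2831, 0.0803]
tool_rot: [[0.995, 0.096, 0.001], [0.096, -0.995, -0.003], [0.0, 0.003, -1.0]]
ft_force: [-3.3, -4.2, 6.0]
grip_width: 0.0112
gripper_force: 31.7
leg_pointer [([0.4515, -0.2875, 0.0486], 0.8)]
mark_line [([0.4364, -0.2897, 0.0476], 0.55)]
home pointer [307.0, 19.0] [277.0, 12.0] [337.0, 26.0]
0.06 [[160.0, 257.0], [129.0, 249.0]]
0.063 [[152.0, 269.0], [121.0, 262.0]]
0.066 [[145.0, 282.0], [113.0, 274.0]]
clip line [[299.0, 318.0], [236.0, 303.0], [173.0, 287.0]]
```

View pics/e_scene.png

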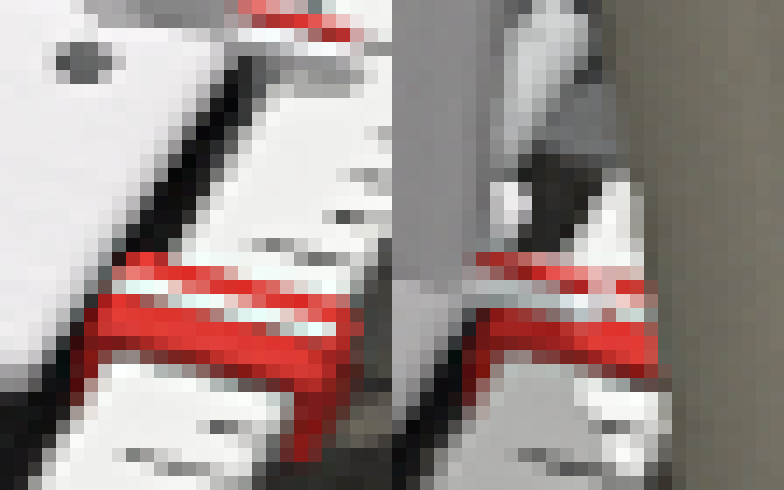

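The pointer's red line is now at panel (490,258)–(580,285), matching the prediction for the mark. I'll check it sub-pixel with colour profiles along the slide axis in both starting pictures.

Run:
```python
from h import *
M=np.array([.4394,-.2884,.046]);P=np.array([.4562,-.3499,.048]);x=np.array([.9953,.0965,0]);y=np.array([-.0965,.9953,0])
s=np.arange(-.012,.01201,.0005)
def prof(g,im,O,xs):
    a=0
    for d in xs:
        uv=proj(g,[O+x*d+y*t for t in s]).astype(np.float32)
        v=cv2.remap(im.astype(np.float32),uv[None,:,0],uv[None,:,1],cv2.INTER_CUBIC)[0]
        a=a+(v[:,2]-v[:,:2].mean(1))
    return a/len(xs)
def ext(p,w,sg):
    m=abs(s)<=w; q=np.clip(sg*p[m]-np.min(sg*p[m]),0,None); q=np.clip(q-.4*q.max(),0,None); return (q*s[m]).sum()/q.sum()*1e3
for c in('top','scene'):
    g=get_image(c);im=cv2.imread(f'pics/{c}0.png')
    p=prof(g,im,P,np.arange(-.002,.0041,.001));m=prof(g,im,M,np.arange(-.008,.0081,.002))
    a,b=ext(p,.006,1),ext(m,.004,-1);print(c,'pointer off',a,'mark off',b,'travel',62.8+b-a)
    print(m[::2].round().astype(int).tolist());
    if c=='scene': print('now',ext(prof(g,g['img'],P+y*.0628,np.arange(.002,.0061,.001)),.004,1),prof(g,g['img'],P+y*.0628,np.arange(.002,.0061,.001))[::2].round().astype(int).tolist())
```

```text
top pointer off 0.05606179055552663 mark off 0.008309355714824287 travel 62.752247565159294
[-6, -7, 6, 41, 96, 148, 178, 188, 183, 150, 87, 29, 12, 36, 83, 134, 169, 180, 182, 178, 143, 78, 19, -5, -6]
scene pointer off 1.0428236618747848 mark off 1.5645258760412823 travel 63.3217022141665
[1, -1, -6, -13, -12, 10, 57, 116, 164, 177, 149, 93, 32, -11, -17, 18, 78, 136, 170, 181, 176, 171, 167, 161, 147]
now 0.9196535950311321 [2, 1, 1, 1, 1, 0, -3, -7, -3, 13, 43, 79, 109, 118, 103, 72, 38, 12, -5, -14, -16, -7, 12, 31, 43]
```

Travel is within about 0.3 mm of the mark. Lighten the grip and slide along the bar.

```bash
python3 -m pendant '[[[0,0,0],[0,0,0]],[[0.1,0,0],[0,0,0]],[[0.1,0,0],[0,0,0]],[[0.1,0,0],[0,0,0]],[[0.1,0,0],[0,0,0]],[[0,0,0],[0,0,0]]]' - 20; python3 -m pendant '[[[0.15,0,0],[0,0,0]],[[0.15,0,0],[0,0,0]],[[0.15,0,0],[0,0,0]],[[0.1,0,0],[0,0,0]],[[0,0,0],[0,0,0]]]'
python3 - <<'E'
from h import *
p=observe()['position'];print(p,(p[:2]-[.4877,-.2831])@[-.0965,.9953]*1e3,'y-drift mm')
E
```

```text
time_s: 8.22
position: [0.4957, -0.2809, 0.0786]
tool_rot: [[0.995, 0.096, -0.019], [0.096, -0.995, 0.002], [-0.019, -0.004, -1.0]]
ft_force: [-43.2, -8.1, 13.0]
grip_width: 0.0115
gripper_force: 34.5
time_s: 8.85
position: [0.5089, -0.2785, 0.0775]
tool_rot: [[0.995, 0.095, -0.04], [0.095, -0.995, 0.007], [-0.039, -0.011, -0.999]]
ft_force: [-85.7, -13.0, 25.9]
grip_width: 0.0112
gripper_force: 85.0
[ 0.5089443  -0.2785021   0.07745933] 2.526213524652168 y-drift mm
```

It is not sliding freely: the grip sticks and the force is at 86 N. I'll take the strain off in x first, then ease the fingers to just around the bar thickness.

```bash
python3 -m pendant '[[[-0.14,0,0],[0,0,0]],[[-0.14,0,0],[0,0,0]],[[-0.12,0,0],[0,0,0]],[[0,0,0],[0,0,0]],[[0,0,0],[0,0,0]]]' - 20
python3 - <<'E'
from h import *
p=observe()['position'];print((p[:2]-[.4877,-.2831])@[-.0965,.9953]*1e3,'y-drift mm')
g=get_image('scene');im=g['img']
cv2.imwrite('pics/f_scene.png',cv2.resize(im[160:270,320:440],None,fx=5,fy=5))
P=np.array([.4562,-.3499,.048]);x=np.array([.9953,.0965,0]);y=np.array([-.0965,.9953,0])
s=np.arange(-.012,.01201,.001);a=0
for d in np.arange(.002,.0061,.001):
    uv=proj(g,[P+y*(.0628+t)+x*d for t in s]).astype(np.float32);v=cv2.remap(im.astype(np.float32),uv[None,:,0],uv[None,:,1],cv2.INTER_CUBIC)[0];a=a+v[:,2]-v[:,:2].mean(1)
print((a/5).round().astype(int).tolist())
E
```

```text
time_s: 9.48
position: [0.509, -0.2798, 0.0778]
tool_rot: [[0.995, 0.096, -0.003], [0.096, -0.995, 0.001], [-0.002, -0.002, -1.0]]
ft_force: [-0.7, -5.7, -17.5]
grip_width: 0.0114
gripper_force: 31.6
1.258563245832118 y-drift mm
[4, 3, 3, 2, 1, 0, -4, -5, 5, 18, 29, 45, 77, 118, 147, 141, 100, 48, 7, -17, -22, -11, 9, 26, 37]
```

View pics/f_scene.png

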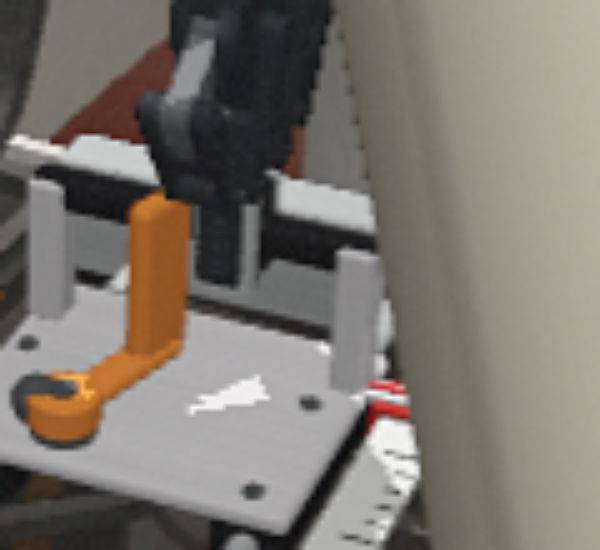

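The finger has slid 21 mm and stands just beside the paddle (crop (160,270)). The pointer is about 1 mm past the line. Now ease the fingers.

```bash
python3 -m pendant '[[[0,0,0],[0,0,0]],[[0,0,0],[0,0,0]]]' 0 20; python3 -m pendant '[[[0,0,0],[0,0,0]],[[0,0,0],[0,0,0]]]' 0.13 20; python3 -m pendant '[[[0,0.025,0],[0,0,0]],[[0,0,0],[0,0,0]]]' 0.137 20
```

```text
time_s: 9.78
position: [0.509, -0.2796, 0.0778]
tool_rot: [[0.995, 0.096, -0.003], [0.096, -0.995, 0.002], [-0.002, -0.002, -1.0]]
ft_force: [0.7, -3.9, -25.8]
grip_width: 0.0115
gripper_force: 30.5
time_s: 10.02
position: [0.509, -0.2796, 0.0778]
tool_rot: [[0.995, 0.096, -0.003], [0.096, -0.995, 0.002], [-0.002, -0.002, -1.0]]
ft_force: [0.0, -4.3, -26.4]
grip_width: 0.0118
gripper_force: 30.5
time_s: 10.28
position: [0.5093, -0.2813, 0.0793]
tool_rot: [[0.995, 0.096, -0.001], [0.096, -0.995, 0.0], [-0.001, -0.0, -1.0]]
ft_force: [-3.7, -4.9, -16.1]
grip_width: 0.0116
gripper_force: 13.2
```

```bash
python3 -m pendant '[[[0,0,0],[0,0,0]],[[0,0,0],[0,0,0]]]' 0.14 20; python3 -m pendant '[[[0.1,0,0],[0,0,0]],[[0.1,0,0],[0,0,0]],[[0,0,0],[0,0,0]]]'
python3 - <<'E'
from h import *
p=observe()['position'];print((p[:2]-[.4877,-.2831])@[-.0965,.9953]*1e3,'y-drift mm')
E
```

```text
time_s: 10.52
position: [0.5099, -0.282, 0.0809]
tool_rot: [[0.995, 0.095, 0.001], [0.095, -0.995, -0.002], [0.001, 0.002, -1.0]]
ft_force: [-4.4, -4.3, -7.0]
grip_width: 0.0121
gripper_force: 5.2
time_s: 10.9
position: [0.5176, -0.2815, 0.0814]
tool_rot: [[0.995, 0.095, 0.001], [0.095, -0.995, -0.003], [0.001, 0.003, -1.0]]
ft_force: [-7.6, -4.7, -4.3]
grip_width: 0.012
gripper_force: 5.7
-1.2586402544609285 y-drift mm
```

Sliding now at about 8 N. Correct the 1.3 mm in y before closing further, and check the pointer.

```bash
cat > chk.py <<'E'
from h import *
p=observe()['position'];d=p[:2]-[.4877,-.2831];print('slide,ydrift mm',d@[.9953,.0965]*1e3,d@[-.0965,.9953]*1e3)
g=get_image('scene');im=g['img']
P=np.array([.4562,-.3499,.048]);x=np.array([.9953,.0965,0]);y=np.array([-.0965,.9953,0])
s=np.arange(-.005,.00701,.0005);a=0
for q in np.arange(.002,.0061,.001):
    uv=proj(g,[P+y*(.0628+t)+x*q for t in s]).astype(np.float32);v=cv2.remap(im.astype(np.float32),uv[None,:,0],uv[None,:,1],cv2.INTER_CUBIC)[0];a=a+v[:,2]-v[:,:2].mean(1)
w=np.clip(a-.5*a.max(),0,None);print('pointer off (want 1.2)',(w*s).sum()/w.sum()*1e3,a.max()/5)
for n in('paddle','bar_mid'): print(n,[(np.round(d['point'],4).tolist(),round(d['conf'],2)) for d in landmark_of('scene',n)[:1]])
E
python3 -m pendant '[[[0,-0.035,0],[0,0,0]],[[0,0,0],[0,0,0]],[[0,0,0],[0,0,0]]]'; python3 chk.py
```

```text
time_s: 11.28
position: [0.5175, -0.28, 0.0814]
tool_rot: [[0.995, 0.095, 0.001], [0.095, -0.995, -0.003], [0.001, 0.003, -1.0]]
ft_force: [-6.9, -3.9, -2.9]
grip_width: 0.0122
gripper_force: 5.7
slide,ydrift mm 29.921273119076762 0.17929288490385226
pointer off (want 1.2) 0.9455550767008349 149.96758
paddle [([0.5321, -0.2583, 0.0964], 0.66)]
bar_mid [([0.5194, -0.2807, 0.0988], 0.63)]
```

```bash
python3 -m pendant '[[[0.1,0,0],[0,0,0]],[[0.1,-0.005,0],[0,0,0]],[[0.1,0,0],[0,0,0]],[[0.1,0,0],[0,0,0]],[[0.1,0,0],[0,0,0]],[[0,0,0],[0,0,0]],[[0,0,0],[0,0,0]]]'; python3 chk.py
```

```text
time_s: 12.3
position: [0.5377, -0.278, 0.0817]
tool_rot: [[0.995, 0.095, 0.002], [0.095, -0.995, -0.003], [0.002, 0.003, -1.0]]
ft_force: [-6.5, -4.1, -2.5]
grip_width: 0.012
gripper_force: 5.0
slide,ydrift mm 50.205174287804624 0.22710788797049167
pointer off (want 1.2) 3.068079906075923 17.011137
paddle [([0.5516, -0.2565, 0.0991], 0.79)]
bar_mid [([0.5214, -0.2813, 0.0995], 0.55)]
```

```bash
python3 -m pendant '[[[0.06,0,0],[0,0,0]],[[0.06,0,0],[0,0,0]],[[0,0,0],[0,0,0]],[[0,0,0],[0,0,0]]]';python3 -m pendant '[[[0.05,0,0],[0,0,0]],[[0.05,0,0],[0,0,0]],[[0,0,0],[0,0,0]]]'; python3 chk.py
```

```text
time_s: 12.95
position: [0.5423, -0.2776, 0.0818]
tool_rot: [[0.995, 0.095, 0.002], [0.095, -0.995, -0.003], [0.001, 0.003, -1.0]]
ft_force: [-7.3, -4.1, -0.8]
grip_width: 0.0118
gripper_force: 5.1
time_s: 13.32
position: [0.5462, -0.2773, 0.0819]
tool_rot: [[0.995, 0.095, 0.001], [0.095, -0.995, -0.003], [0.001, 0.003, -1.0]]
ft_force: [-6.6, -4.9, -0.6]
grip_width: 0.012
gripper_force: 5.1
slide,ydrift mm 58.77219118470341 0.1667030027115453
pointer off (want 1.2) 0.7327287475807248 10.535052
paddle [([0.555, -0.2527, 0.0962], 0.81)]
bar_mid []
```

```bash
python3 -m pendant '[[[0.05,0,0],[0,0,0]],[[0.05,0,0],[0,0,0]],[[0,0,0],[0,0,0]],[[0,0,0],[0,0,0]]]';python3 -m pendant '[[[0.05,0,0],[0,0,0]],[[0.04,0,0],[0,0,0]],[[0,0,0],[0,0,0]]]'; python3 chk.py
```

```text
time_s: 13.98
position: [0.5477, -0.277, 0.0817]
tool_rot: [[0.995, 0.096, -0.005], [0.096, -0.995, -0.003], [-0.005, 0.002, -1.0]]
ft_force: [-20.0, -5.9, 3.8]
grip_width: 0.0117
gripper_force: 12.6
time_s: 14.35
position: [0.5483, -0.2768, 0.0815]
tool_rot: [[0.995, 0.096, -0.012], [0.096, -0.995, -0.002], [-0.012, 0.001, -1.0]]
ft_force: [-35.8, -8.0, 10.1]
grip_width: 0.0118
gripper_force: 19.6
slide,ydrift mm 60.88670593494016 0.4118500432671278
pointer off (want 1.2) 0.9155047108744209 10.496533
paddle [([0.558, -0.2533, 0.0941], 0.97)]
bar_mid [([0.5177, -0.2818, 0.1014], 0.77)]
```

The force jumps at the stop, so the lever is closed. I'll ease the push to about 20 N and verify.

```bash
python3 -m pendant '[[[-0.05,0,0],[0,0,0]],[[0,0,0],[0,0,0]],[[0,0,0],[0,0,0]],[[0,0,0],[0,0,0]]]'; python3 chk.py
python3 - <<'E'
from h import *
g=get_image('scene');a=cv2.resize(g['img'][165:265,335:425],None,fx=5,fy=5)
b=cv2.resize(g['img'][218:253,388:412],None,fx=12,fy=12,interpolation=cv2.INTER_NEAREST)
c=np.zeros((500,750,3),np.uint8);c[:,:450]=a;c[:420,455:743]=b;cv2.imwrite('pics/g.png',c)
E
```

```text
time_s: 15.0
position: [0.5481, -0.2769, 0.0816]
tool_rot: [[0.995, 0.096, -0.007], [0.096, -0.995, -0.002], [-0.008, 0.001, -1.0]]
ft_force: [-26.1, -7.0, 5.9]
grip_width: 0.0123
gripper_force: 16.4
slide,ydrift mm 60.67772093790197 0.3334993597575532
pointer off (want 1.2) 1.014398421928085 10.293017
paddle [([0.558, -0.2542, 0.0982], 0.61)]
bar_mid []
```

View pics/g.png

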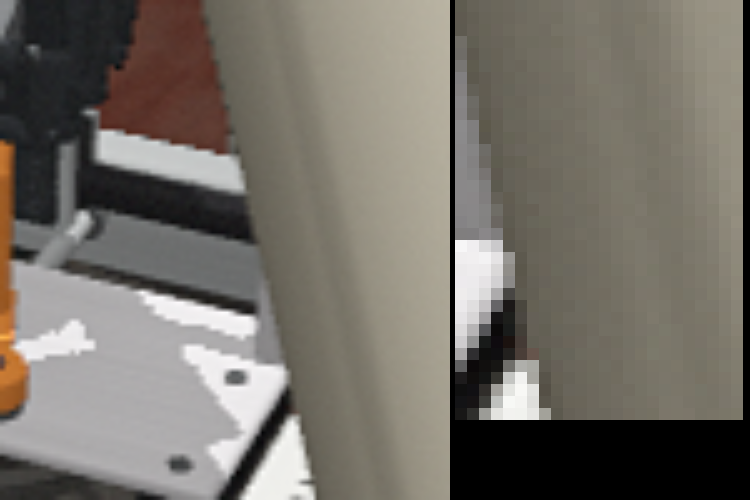

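The picture shows the paddle at the far end against the finger, with the bar still between the fingers. The arm now hides the clip, but the measured drift since the last clear view is only 0.15 mm. Handing in.

```bash
python3 -c "from rig import *;print(close_job())"
```

```text
the job is handed in; nothing more can be done
None
```

I handed the job in with the leg held at the mark, within about 0.3 mm by my measurement, and the cam lever pushed to its stop. The arm hid the clip at the end, so the final position rests on the arm's own readings, and the slide along the bar first stuck, reaching 86 N at the wrist (limit 120 N).

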